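Find and press the hidden guard catch on a coil winder

ROBOT

A 6-joint arm with a two-finger parallel gripper is mounted at the origin on the work surface. World frame = base frame: x ahead of the robot, y to its left, z up, the work surface at z = 0. Lengths are in mm, angles in rad, forces in N, time in s.
With the tool pointing down it reaches from about 275 to 725 mm from the base axis. Payload 5.6 kg.
Tool frame: the origin (TCP) lies between the finger pads; the fingertips stand bot.tip_extent ahead of it and the grasp point (between the pads) lies 11 mm behind it (bot.tip_extent is the distance from the TCP to the fingertips, in mm); z points along the fingers, y is the direction in which the jaws open and shut (so a half turn about z gives the same grasp; the last joint's range is limited). The gripper opens to 85 mm and grips with 20 to 120 N. Pads are 22 mm wide; open, the fingers measure 114 mm over their backs; the gripper's body (76 mm by 85 mm) begins 54 mm behind the grasp point. The pads swing forward as they close: fully open they stand 13 mm farther back than shut.
Start: joints at [-0.959, 0.255, 0.108, 0, -1.424, -0.285], TCP at [176.577, -520.878, 239.283] pointing down, gripper open.
Joint ranges: [-2.95, 2.95], [-1.21, 1.97], [-1.09, 1.5], [-2.87, 1.71], [-2.94, -0.07], [-3.05, 3.05]. Speed limits (rad/s): [2.57, 2.57, 3.14, 3.14, 3.14, 3.14].

INTERFACE

Orientations are given as a rotation vector (axis times angle).
In Python, from cell import get_obs, viewer, bot gives the robot as it stands.
- The arm moves only by the tool arm_command, never from a script. Its argument "moves" is a list that holds one entry, the list of rows, each a list of 5 numbers: the finger opening in m, from 0 to 0.0854, then the shift along the world's x, y, z in m, then the turn about the world's z in rad. In form: [[[gripper, dx, dy, dz, yaw], ...]]. A call has 1 to 12 rows; each row shifts and turns the pose as measured when the row begins; what a row does not reach is not made up. A row lasts 1/10 s, in which the tool goes at most 50 mm and 8.59 degrees, less where a joint would pass 70% of its speed; a pose out of reach is approached as far as the arm can. A call is refused whole if a number of a shift passes 0.05 or a number of a turn 0.15, either way. A call with a gripper value outside its range is refused whole. The fingers move at their own pace and stop on an object; "newtons" is the grip in N (left out, the last holds). Time passes only in rows, so rows that do not move let the fingers close. It gives the time, the measured TCP pose, the force and the opening at its end, in the units of the state.
- get_obs(): the state, without advancing time (a new reading comes with each control period).
- viewer.read_camera(name): name is "side" or "top" or "wrist"; returns the picture (400x640x3 uint8, red, green, blue); there is no depth.
- viewer.camera_params(name): a dict with "mtx" (3x3 intrinsics, pixels), "D" ([k1, k2, p1, p2, k3] as OpenCV has them; the pictures are not rectified), "R" (3x3) and "t" (3): a world point X has camera coordinates R X + t; the wrist camera has in their place "hand_eye" (4x4, takes a point from camera to tool coordinates, whose origin is the TCP and whose axes are the flange's). Camera axes: x right, y down, z forward; pixel columns grow to the right and rows downward; lengths in mm; the calibration is good to about 2 mm. A picture is of the moment at which its call begins: read the wrist's pose just before it. camera_params takes no time and is no camera call.
- bot.close_job(): hands the job in, once; it reports no verdict.
The state is a dict: "t": time; "q": joint angles; "dq": joint speeds; "joint_torque": joint torques, N m; "eef_pos": TCP position; "tool_rot": TCP orientation; "contact_force": force on the tool from outside, world axes, zero at the start; "torque": the same for the moment, N m; "width": finger opening in mm.
Only numpy, scipy, OpenCV 4.12 (cv2) and the standard library are available. Lean on these libraries where they do the work, as an engineer would, in place of code of your own. Each camera call takes 0.05 s, during which the arm holds its last target.

TASK

Open the clear guard over the coil winder's disc by its hidden catch: put a fingertip on the front top edge of the catch bar right beside either clamp block, slide it along the bar until it finds the notch, then press the release key in the notch down until the guard springs open by itself. Nothing is picked up and the guard is not lifted or levered by hand; leave everything else where it stands and finish with the hand clear, the key back up and the guard fully open.

Things in the scene. Friction and masses are not known exactly. Their poses are not given: they have to be found in the camera images.
- machine: coil winder fixed to the table: blue housing 420 mm wide (y), 312 mm deep (x), with a steel forming disc under a clear hinged guard. Origin: on the table under its middle; -x is its front, towards the robot, +y its left. Deck 95 mm up. The catch bar lies along the front, parallel to y, from x = -153 to -117 mm, top 105 mm above the table; it is rigid and stays put
- bar_left (a point): left end (+y) of the bare part of the catch bar, on the bar's front top edge (x = -153, y = +150, z = 105 mm in the machine's frame), at the inner face of the left clamp block, which stands 7 mm above the bar; axes as the machine's. The bar's flat top extends 36 mm in +x from here. Beyond the blocks the bar sticks out by up to 75 mm
- bar_right (a point): right end (-y) of the bare part of the catch bar, on its front top edge (x = -153, y = -150, z = 105 mm), at the inner face of the right clamp block; axes as the machine's. 300 mm of bare bar lie between the two ends
- bar_mid (a point): middle of the bare part of the bar, on its front top edge. The bar has one notch, its centre up to 55 mm to either side of this point: where is not reported, it differs from machine to machine. The notch is cut in from the front edge, 46 mm long (y) and 30 mm deep (x; a 6 mm wall is left at the back), open above and in front, square-edged. Its floor is the release key, 8 mm below the bar's top
- guard_edge (a point): middle of the guard's front top edge. The guard is a clear plate in a steel frame, 264 mm wide, its front edge 43 mm behind the bar's front edge and 27 mm above the bar when shut; hinged at the back, 235 mm from here. This point moves with the guard: 132 mm above the table when shut and held by the catch, 244 mm when fully open (0.5 rad); once freed, springs raise it in about a second, unless a hand is over it
- key (a joint): how far the release key (plain aluminium block 44 x 28 mm in the notch) is pressed down, m: 0 up, 0.007 fully down; spring, about 2 N at first and 6 N fully down; it frees the guard at about 0.005 and comes back up when let go
- pin: brass forming pin, 26 mm foot, 50 mm tall, standing on the winder's deck left of the guard; origin under its foot
- tin: small steel tin, 36 mm across, 36 mm tall, on the winder's deck right of the guard; origin under its middle
- scraper: scraper lying on the table before the winder; origin under its middle
- brush: brush lying on the table before the winder; origin under its middle
- collar: steel collar, 64 mm across, 18 mm tall, on the table before the winder; origin under its middle
- bowl: white bowl, 110 mm across, 50 mm tall, on the left of the table; origin under its middle
- jar: amber jar, 72 mm across, 100 mm tall, on the right of the table; origin under its middle
- mug: blue mug, 80 mm across, 90 mm tall, on the left of the table; origin under its middle

How it is judged:
By the outcome, as a careful person would: the job done as asked, in the order asked, and still so for the second after the job is handed in, with the robot touching nothing.
It also fails if it takes over 51 s, if anything falls off the work surface, if the arm or the gripper's body presses on something with over 40 N, if the wrist force passes 120 N, or if a joint passes its speed limit or range.

## Working session

There is one attempt and no reset: what is moved stays moved. The work goes in short steps, Python scripts to look and compute and a tool call to move; the robot and the scene stay as the last step left them, time stands still between calls to the robot, and variables do not carry over. Pictures are saved under pics/ and viewed, and the job is handed in when it is done.

Besides the shell and the picture viewer there is one more tool, called after "Request:" in YAML: its name, and indented under it one key for each argument. arm_command: Moves the arm, as the interface text tells. Its arguments: {"type":"object","properties":{"moves":{"type":"array"},"newtons":{"type":"number"}},"required":["moves"]}

```bash
ls; mkdir -p pics
python3 - <<'E'
from cell import get_obs, viewer, bot
import cv2
print(get_obs(), bot.tip_extent)
for n in("side","top"):
    cv2.imwrite(f"pics/{n}0.png",viewer.read_camera(n)[:,:,::-1])
    print(viewer.camera_params(n))
print(viewer.camera_params("wrist"))
E
```

```text
pics
{'t': 0.0, 'q': array([-9.59426146e-01,  2.55742264e-01,  1.07001243e-01, -4.63574536e-04,
       -1.42390387e+00, -2.84600754e-01]), 'dq': array([ 2.41165438e-04,  5.35239732e-05, -2.19927309e-04,  4.11144524e-04,
        1.49631563e-03, -8.58557727e-04]), 'joint_torque': array([-1.57238051e-04, -3.86631095e+01,  2.37941194e+01,  5.36521420e+00,
       -5.98757237e-03,  1.32848245e-05]), 'eef_pos': array([ 176.43875159, -520.42134967,  238.39868078]), 'tool_rot': array([ 5.10838548e-01, -3.09938794e+00, -2.92879582e-03]), 'contact_force': array([ 0.610382  ,  0.1818094 , -0.09019034]), 'torque': array([-0.00712834, -0.03859416,  0.0523995 ]), 'width': 85.5796055037502} 8.0
{'mtx': array([[423.38900805,   0.        , 314.11510406],
       [  0.        , 423.38900805, 202.13660946],
       [  0.        ,   0.        ,   1.        ]]), 'D': array([-0.04105498,  0.        ,  0.        ,  0.        ,  0.        ]), 'R': array([[ 9.98782886e-01, -4.93206084e-02,  4.73621681e-04],
       [-2.53187464e-02, -5.20918942e-01, -8.53230577e-01],
       [ 4.23285696e-02,  8.52180106e-01, -5.
[... 459 characters left out ...]
031e-02,  1.10533184e-03, -9.97348020e-01]]), 't': array([  -5.14784139,  575.08195674, 1438.66861967])}
{'mtx': array([[343.39333005,   0.        , 317.44086334],
       [  0.        , 343.39333005, 197.30532167],
       [  0.        ,   0.        ,   1.        ]]), 'D': array([-0.03172838,  0.        ,  0.        ,  0.        ,  0.        ]), 'hand_eye': array([[ 4.17474687e-04, -9.46776635e-01, -3.21891021e-01,
         8.25239162e+01],
       [ 9.99999548e-01,  1.20444890e-04,  9.42679577e-04,
         6.32959872e-01],
       [-8.53736869e-04, -3.21891269e-01,  9.46776258e-01,
        -1.35103005e+02],
       [ 0.00000000e+00,  0.00000000e+00,  0.00000000e+00,
         1.00000000e+00]])}
```

View pics/side0.png

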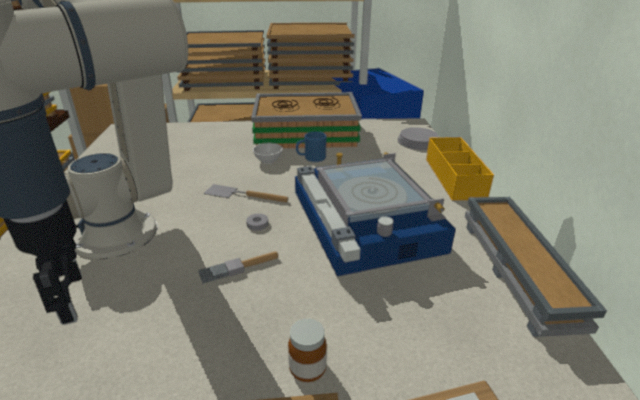

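View pics/top0.png

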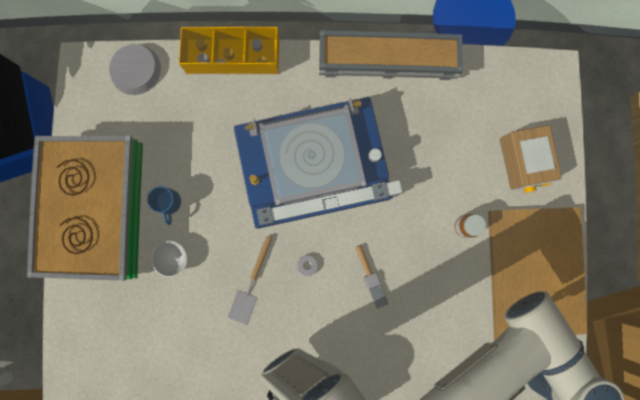

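The side and top views show the winder turned a little, with the white catch bar at about (265,215)–(390,190) in the top view. A dark square outline near (331,203) may be the notch. I'll zoom in there.

Run:
```python
import cv2
a=cv2.imread("pics/top0.png")[90:240,220:420]
cv2.imwrite("pics/topz.png",cv2.resize(a,None,fx=4,fy=4,interpolation=cv2.INTER_CUBIC))
a=cv2.imread("pics/side0.png")[140:280,280:460]
cv2.imwrite("pics/sidez.png",cv2.resize(a,None,fx=4,fy=4,interpolation=cv2.INTER_CUBIC))
```

```text
(no output)
```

View pics/topz.png

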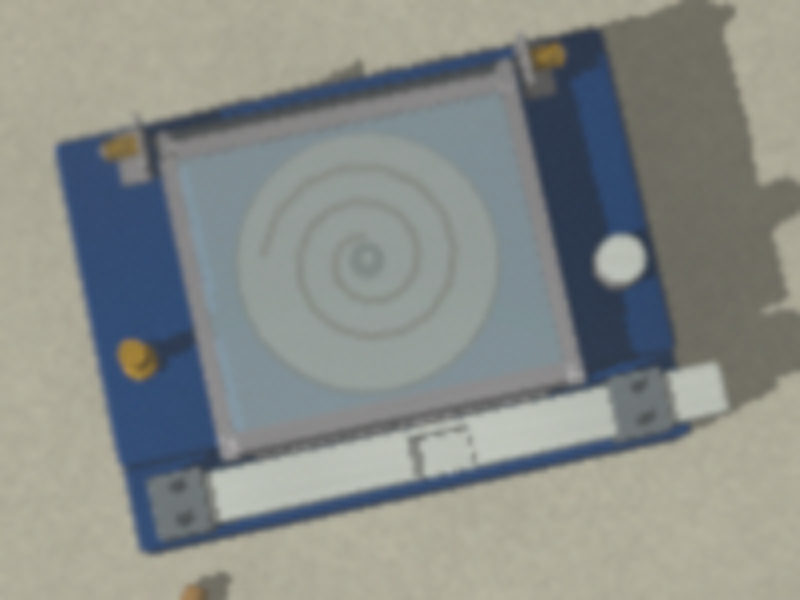

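View pics/sidez.png

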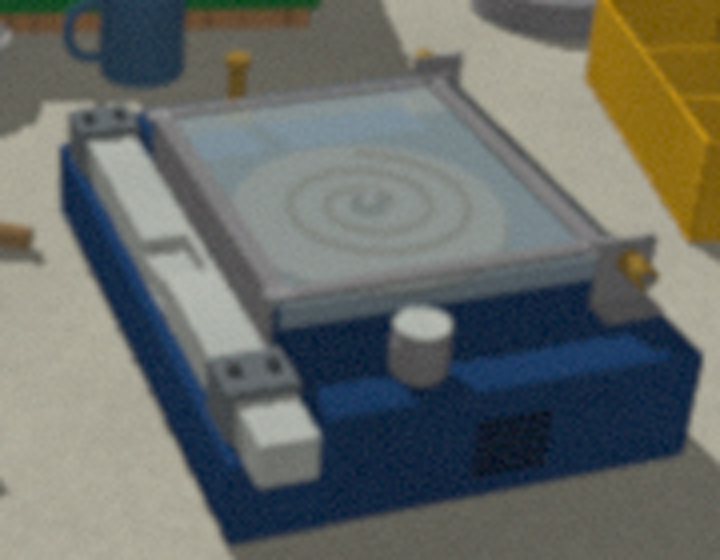

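```bash
cat > h.py <<'E'
import numpy as np,cv2
from cell import get_obs, viewer, bot
def ray(name,uv):
    p=viewer.camera_params(name)
    n=cv2.undistortPoints(np.array([[uv]],float),p["mtx"],p["D"])[0,0]
    return -p["R"].T@p["t"], p["R"].T@np.array([n[0],n[1],1])
def atz(name,uv,z):
    c,d=ray(name,uv); return c+d*(z-c[2])/d[2]
def proj(name,X):
    p=viewer.camera_params(name)
    return cv2.projectPoints(np.atleast_2d(X).astype(float),cv2.Rodrigues(p["R"])[0],p["t"],p["mtx"],p["D"])[0][:,0]
E
python3 - <<'E'
from h import *
from scipy.optimize import least_squares
z=lambda u,v:(220+(u+.5)/4-.5,90+(v+.5)/4-.5)
s=lambda u,v:(280+(u+.5)/4-.5,140+(v+.5)/4-.5)
T=[((218,520),(-153,150,105)),((212,474),(-117,150,105)),((617,436),(-153,-150,105)),((608,388),(-117,-150,105)),((57,145),(156,210,95)),((602,28),(156,-210,95))]
for uv,m in T: print(m,atz("top",z(*uv),m[2]).round(1))
def W(p,m):
    c,s_=np.cos(p[2]),np.sin(p[2]);m=np.array(m,float)
    return np.stack([p[0]+c*m[:,0]-s_*m[:,1],p[1]+s_*m[:,0]+c*m[:,1],m[:,2]],1)
M=[m for _,m in T];U=np.array([z(*u) for u,_ in T])
for sel in ([0,1,2,3],range(6)):
    sel=list(sel)
    f=lambda p:(proj("top",W(p,[M[i] for i in sel]))-U[sel]).ravel()
    r=least_squares(f,[550,0,0.2]);p=r.x
    print(p,r.fun.reshape(-1,2).round(2).tolist())
c,s_=np.cos(p[2]),np.sin(p[2])
for uv in [(413,478),(413,436),(475,470),(472,428)]:
    X=atz("top",z(*uv),105)[:2]-p[:2]; print("notch",c*X[0]+s_*X[1],-s_*X[0]+c*X[1])
mm=[(-153,150,105),(-153,-150,105),(-117,150,105),(-117,-150,105),(-110,0,132),(-110,132,132),(-110,-132,132),(-156,-210,95)]
for m,x,a,b in zip(mm,W(p,mm),proj("top",W(p,mm)),proj("side",W(p,mm))): print(m,x.round(1),"topz",((a-[220,90])*4).round(),"sidez",((b-[280,140])*4).round())
E
```

```text
(-153, 150, 105) [531.9 120.7 105. ]
(-117, 150, 105) [565.1 125.8 105. ]
(-153, -150, 105) [ 597.7 -167.   105. ]
(-117, -150, 105) [ 632.6 -160.2  105. ]
(156, 210, 95) [808.6 248.2  95. ]
(156, -210, 95) [ 904.5 -155.7   95. ]
[7.13387072e+02 1.02641199e+01 2.27622831e-01] [[-0.42, 0.48], [-1.45, -0.18], [1.17, -0.14], [0.71, -0.2]]
[7.10615087e+02 1.07286579e+01 2.32909735e-01] [[-0.28, 1.65], [-1.36, 1.0], [1.21, 0.49], [0.69, 0.43], [-0.9, -1.77], [0.64, -2.06]]
notch -148.97341288822386 4.196267627949286
notch -119.2233347800795 -2.3684665224370107
notch -152.91485265217855 -40.83491437671168
notch -122.68914054802738 -45.356303874240325
(-153, 150, 105) [527.1 121.4 105. ] topz [215. 525.] sidez [ 81. 141.]
(-153, -150, 105) [ 596.4 -170.5  105. ] topz [620. 436.] sidez [208. 367.]
(-117, 150, 105) [562.2 129.7 105. ] topz [205. 476.] sidez [128. 135.]
(-117, -150, 105) [ 631.4 -162.2  105. ] topz [609. 388.] sidez [265. 358.]
(-110, 0, 132) [603.6 -14.7 132. ] topz [406. 419.] sidez [199. 198.]
(-110, 132, 132) [573.1 113.8 132. ] topz [224. 459.] sidez [143. 112.]
(-110, -132, 132) [ 634.1 -143.1  132. ] topz [587. 380.] sidez [267. 302.]
(-156, -210, 95) [ 607.3 -229.6   95. ] topz [699. 424.] sidez [235. 441.]
```

Request:
arm_command:
  moves:
    - [[0,0.033,0.035,0,-0.008],[0,0.033,0.035,0,-0.008],[0,0.033,0.035,0,-0.008],[0,0.033,0.035,0,-0.008],[0,0.033,0.035,0,-0.008],[0,0.033,0.035,0,-0.008],[0,0.033,0.035,0,-0.008],[0,0.033,0.035,0,-0.008],[0,0.033,0.035,0,-0.008],[0,0.033,0.035,0,-0.008],[0,0.033,0.035,0,-0.008],[0,0.033,0.035,0,-0.008]]
  newtons: 40

```text
t: 1.3
eef_pos: [577.6, -83.6, 233.4]
tool_rot: [0.339, -3.116, -0.013]
contact_force: [2.5, -1.5, 0.2]
width: 0.0
```

```bash
cat >> h.py <<'E'
def wcam(o):
    p=viewer.camera_params("wrist");T=np.eye(4);T[:3,:3]=cv2.Rodrigues(np.array(o["tool_rot"],float))[0];T[:3,3]=o["eef_pos"]
    return p,T@p["hand_eye"]
def watz(p,C,uv,z):
    n=cv2.undistortPoints(np.array([[uv]],float),p["mtx"],p["D"])[0,0]
    d=C[:3,:3]@[n[0],n[1],1];c=C[:3,3];return c+d*(z-c[2])/d[2]
E
python3 - <<'E'
from h import *
import pickle
o=get_obs();im=viewer.read_camera("wrist")
print(o["eef_pos"],o["tool_rot"],o["contact_force"])
pickle.dump(o,open("w1.pkl","wb"));cv2.imwrite("pics/w1.png",im[:,:,::-1])
E
```

```text
[577.61464145 -83.64463568 233.39925502] [ 0.33870804 -3.116078   -0.01327863] [ 2.48705645 -1.46938756  0.20093976]
```

View pics/w1.png

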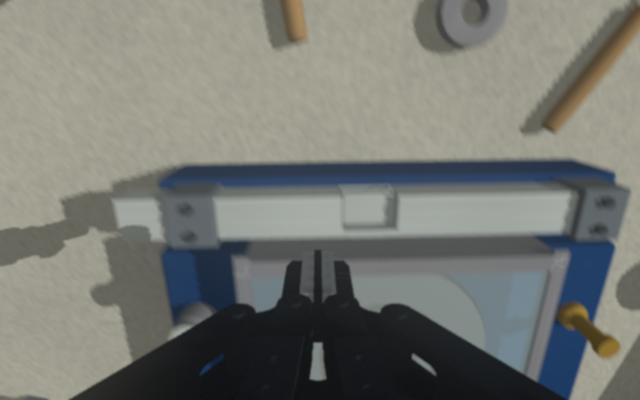

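The wrist view shows the bar from (215,190) to (572,183) on its front edge. The notch is open on top at about (340–397, 185), and the clamp blocks are grey.

Run:
```python
import cv2
a=cv2.imread("pics/w1.png")
for n,x in(("a",150),("b",320),("c",440)):
    pass
f=[cv2.resize(a[150:270,x:x+200],None,fx=4,fy=4,interpolation=cv2.INTER_CUBIC) for x in (140,440)]
f2=cv2.resize(a[150:270,300:440],None,fx=4,fy=4,interpolation=cv2.INTER_CUBIC)
cv2.imwrite("pics/w1a.png",f[0]);cv2.imwrite("pics/w1b.png",f[1]);cv2.imwrite("pics/w1c.png",f2)
```

```text
(no output)
```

View pics/w1a.png

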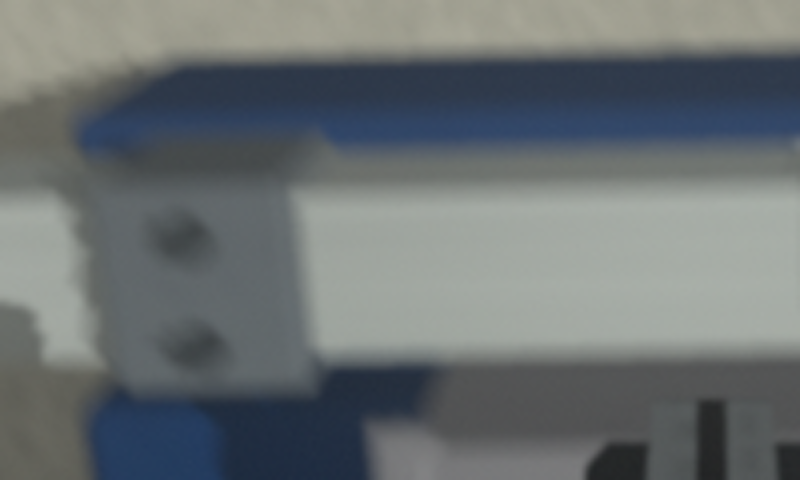

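View pics/w1b.png

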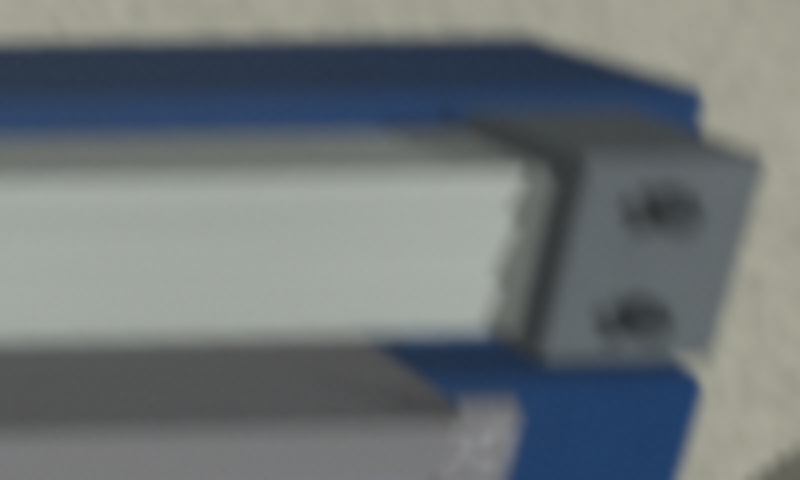

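View pics/w1c.png

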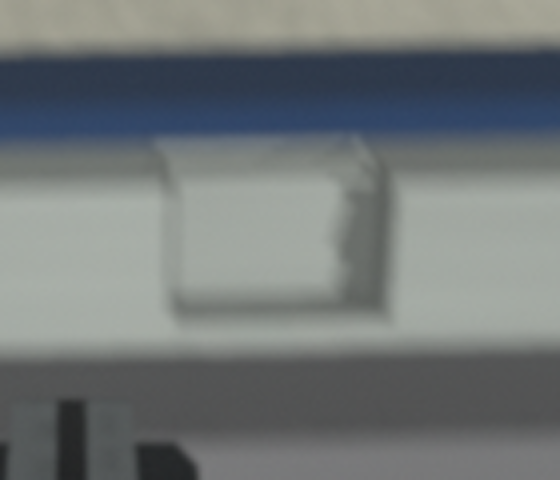

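Run:
```python
from h import *
import pickle
from scipy.optimize import least_squares
o=pickle.load(open("w1.pkl","rb"));p,C=wcam(o)
z=lambda x,u,v:(x+(u+.5)/4-.5,150+(v+.5)/4-.5)
P=dict(Rf=z(140,302,182),Rb=z(140,318,360),Lf=z(440,553,168),Lb=z(440,524,345),N1f=z(300,163,176),N1b=z(300,178,318),N2f=z(300,393,174),N2b=z(300,388,318))
W={k:watz(p,C,v,105) for k,v in P.items()}
for k in W: print(k,W[k].round(1))
d=lambda a,b:np.linalg.norm(W[a]-W[b])
print(d("Rf","Lf"),d("Rb","Lb"),d("Rf","Rb"),d("Lf","Lb"),d("N1f","N2f"),d("N1b","N2b"))
m=dict(Rf=(-153,-150),Rb=(-117,-150),Lf=(-153,150),Lb=(-117,150))
g=lambda q:np.concatenate([[q[0]+np.cos(q[2])*a[0]-np.sin(q[2])*a[1]-W[k][0],q[1]+np.sin(q[2])*a[0]+np.cos(q[2])*a[1]-W[k][1]] for k,a in m.items()])
r=least_squares(g,[711,10,.23]);q=r.x;print(q,r.fun.round(1))
R=np.array([[np.cos(q[2]),-np.sin(q[2])],[np.sin(q[2]),np.cos(q[2])]])
for k in W: print(k,(R.T@(W[k][:2]-q[:2])).round(1))
for a in [(-153,-132),(-153,132),(-153,-20)]: print(a,(R@a+q[:2]).round(1))
Rt=cv2.Rodrigues(o["tool_rot"])[0];print(Rt.round(3))
```

```text
Rf [ 598.9 -161.5  105. ]
Rb [ 637.6 -153.3  105. ]
Lf [532.6 129.5 105. ]
Lb [571.1 141.4 105. ]
N1f [576.2 -62.8 105. ]
N1b [605.9 -52.4 105. ]
N2f [565.9 -17.3 105. ]
N2b [596.6  -9.2 105. ]
298.4176603477454 302.1962526198955 39.553752955836316 40.29172587049951 46.66121115561973 44.174641028082924
[7.16692086e+02 1.89349379e+01 2.23440794e-01] [ 1.8  0.3 -1.8  0.1  1.6  1.8 -1.7 -2.2]
Rf [-154.8 -149.8]
Rb [-115.3 -150.5]
Lf [-155.   148.6]
Lb [-114.8  151.7]
N1f [-155.1  -48.6]
N1b [-123.9  -45. ]
N2f [-155.1   -1.9]
N2b [-123.4   -0.8]
(-153, -132) [ 596.7 -143.7]
(-153, 132) [538.2 113.8]
(-153, -20) [571.9 -34.5]
[[-0.977 -0.215 -0.008]
 [-0.215  0.977  0.008]
 [ 0.006  0.009 -1.   ]]
```

Request:
arm_command:
  moves:
    - [[0,0.005,-0.014,-0.02,0.006],[0,0.004,-0.014,-0.02,0],[0,0.004,-0.014,-0.02,0],[0,0.004,-0.01,-0.02,0],[0,0,0,0,0],[0,0,0,0,0]]

```text
t: 1.95
eef_pos: [599.9, -127.8, 145.0]
tool_rot: [0.363, -3.107, -0.018]
contact_force: [-0.9, -0.3, 1.0]
width: 0.2
```

Run:
```python
from h import *
import pickle
o=get_obs();im=viewer.read_camera("wrist")
print(o["eef_pos"],o["tool_rot"],o["contact_force"])
pickle.dump(o,open("w2.pkl","wb"));cv2.imwrite("pics/w2.png",im[:,:,::-1])
for n in("side","top"): cv2.imwrite(f"pics/{n}2.png",viewer.read_camera(n)[:,:,::-1])
a=cv2.imread("pics/top2.png")[130:230,270:430]
cv2.imwrite("pics/top2z.png",cv2.resize(a,None,fx=5,fy=5,interpolation=cv2.INTER_CUBIC))
a=cv2.imread("pics/side2.png")[140:280,280:460]
cv2.imwrite("pics/side2z.png",cv2.resize(a,None,fx=4,fy=4,interpolation=cv2.INTER_CUBIC))
tip=o["eef_pos"]+cv2.Rodrigues(o["tool_rot"])[0]@[0,0,8.]
print("tip",tip,proj("side",tip),(proj("side",tip)-[280,140])*4,(proj("top",tip)-[270,130])*5)
```

```text
[ 599.85577191 -127.76926482  144.9950527 ] [ 0.36291165 -3.107432   -0.01847043] [-0.93592779 -0.25368956  1.0034778 ]
tip [ 599.74163337 -127.68749895  136.99628487] [[332.07455605 210.78778897]] [[208.2982242  283.15115589]] [[457.21549166 333.20196213]]
```

View pics/w2.png

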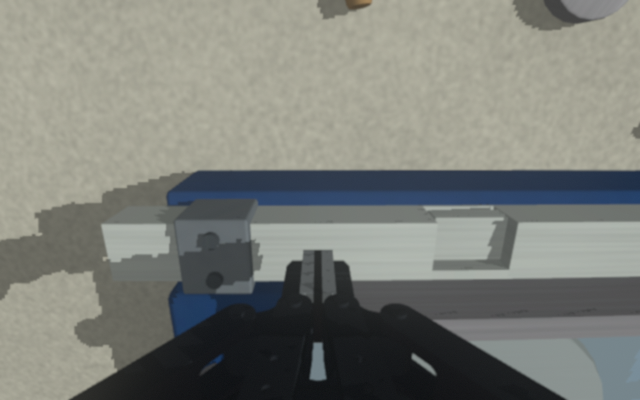

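View pics/side2z.png

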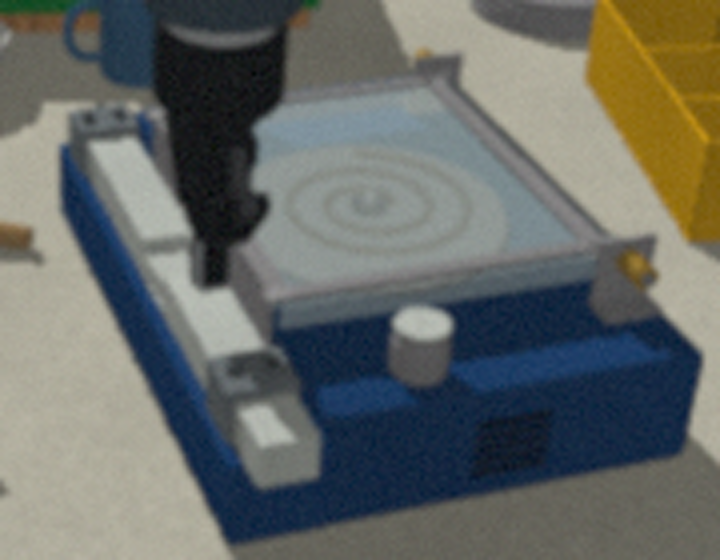

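View pics/top2z.png

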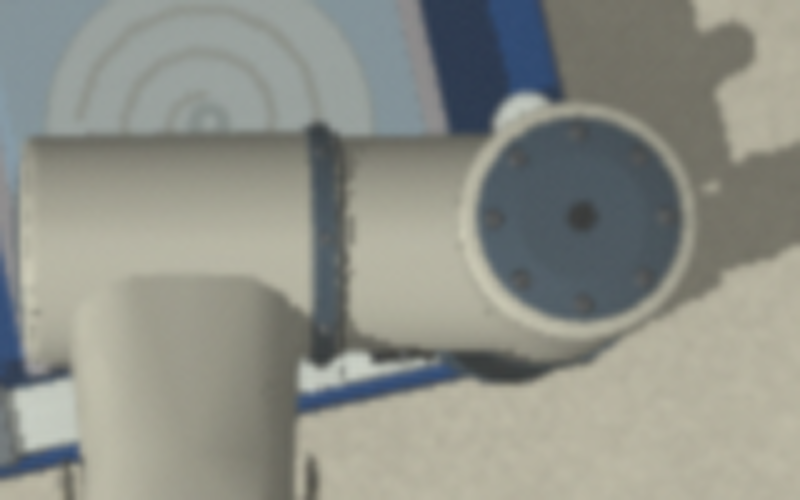

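Run:
```python
import cv2
a=cv2.imread("pics/w2.png")
cv2.imwrite("pics/w2a.png",cv2.resize(a[180:310,160:320],None,fx=5,fy=5,interpolation=cv2.INTER_CUBIC)[:600])
cv2.imwrite("pics/w2b.png",cv2.resize(a[190:290,400:560],None,fx=5,fy=5,interpolation=cv2.INTER_CUBIC))
```

```text
(no output)
```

View pics/w2a.png

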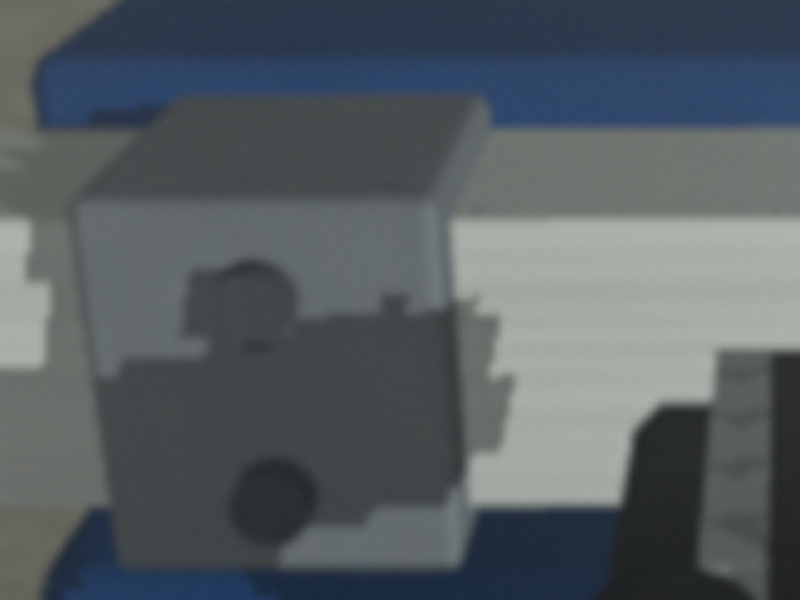

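View pics/w2b.png

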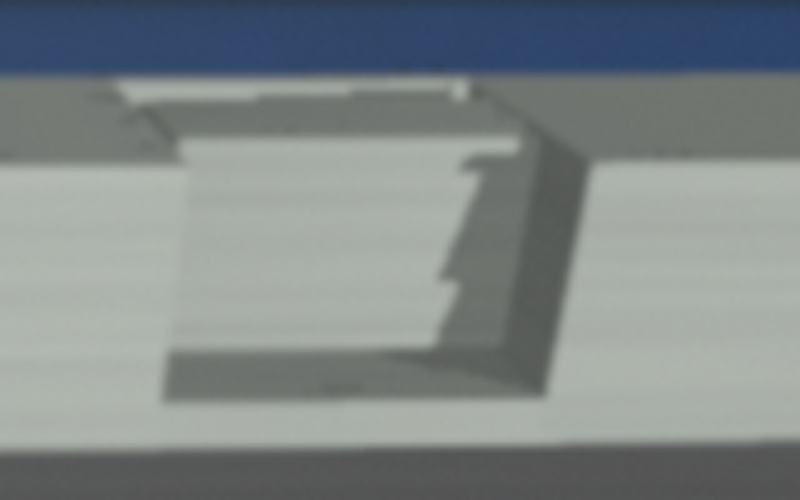

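Run:
```python
from h import *
import pickle
from scipy.optimize import least_squares
o=pickle.load(open("w2.pkl","rb"));p,C=wcam(o)
z=lambda x,y,u,v:(x+(u+.5)/5-.5,y+(v+.5)/5-.5)
P=dict(Rf=z(160,180,453,216),Rb=z(160,180,472,507),N1f=z(400,190,184,165),N1b=z(400,190,163,402),N2f=z(400,190,588,160),N2b=z(400,190,545,396),Bb=z(400,190,20,450),Bb2=z(400,190,780,438))
W={k:watz(p,C,v,105) for k,v in P.items()}
for k in W: print(k,W[k].round(1))
m=dict(Rf=(-153,-150),Rb=(-117,-150),N1f=(-153,None),N1b=(-123,None),N2f=(-153,None),N2b=(-123,None))
def tm(q,X):
    c,s=np.cos(q[2]),np.sin(q[2]);d=X[:2]-q[:2];return np.array([c*d[0]+s*d[1],-s*d[0]+c*d[1]])
def g(q):
    r=[]
    for k,a in m.items():
        t=tm(q,W[k]); y=a[1]
        if y is None: y=q[3]+(-23 if "1" in k else 23)
        r+=[t[0]-a[0],t[1]-y]
    return np.array(r)
r=least_squares(g,[711,10,.23,-20]);q=r.x;print(q,r.fun.round(1))
for k in W: print(k,tm(q,W[k]).round(1))
tip=o["eef_pos"]+cv2.Rodrigues(o["tool_rot"])[0]@[0,0,8.]
print("tip",tm(q,tip))
R=cv2.Rodrigues(o["tool_rot"])[0];print(np.arctan2(-R[0,1],R[1,1]))
for u in (302,334): # finger tip edges in image at tip height
    print("tipedge",tm(q,watz(p,C,(u,251),137)))
```

```text
Rf [ 599.5 -164.6  105. ]
Rb [ 635.4 -156.2  105. ]
N1f [576.2 -63.7 105. ]
N1b [605.1 -56.  105. ]
N2f [565.3 -18.8 105. ]
N2b [594.4 -11.4 105. ]
Bb [614.9 -70.5 105. ]
Bb2 [593.5  19.5 105. ]
[ 7.14103339e+02  1.68610569e+01  2.33872574e-01 -2.30230412e+01] [-0.5  0.1  0.3 -0.1  0.1 -0.4  0.1  0.4 -0.1 -0.2  0.   0.2]
Rf [-153.5 -149.9]
Rb [-116.7 -150.1]
N1f [-152.9  -46.4]
N1b [-122.9  -45.6]
N2f [-153.1   -0.2]
N2b [-123.     0.2]
Bb [-116.7  -62. ]
Bb2 [-116.7   30.5]
tip [-144.74695727 -114.1104865 ]
0.2324469307453334
tipedge [-152.32237013 -120.45894682]
tipedge [-152.20002531 -105.55897232]
```

Request:
arm_command:
  moves:
    - [[0,-0.002,-0.011,-0.004,0],[0,-0.001,-0.01,-0.004,0],[0,0,0,-0.008,0],[0,0,0,-0.006,0],[0,0,0,0,0],[0,0,0,0,0]]

```text
t: 2.7
eef_pos: [597.5, -149.8, 124.5]
tool_rot: [0.366, -3.113, -0.018]
contact_force: [-0.6, -0.1, 0.7]
width: -0.3
```

```bash
cat >> h.py <<'E'
Q=np.array([714.1,16.86,0.2339])
def tm(X,q=Q):
    c,s=np.cos(q[2]),np.sin(q[2]);d=X[:2]-q[:2];return np.array([c*d[0]+s*d[1],-s*d[0]+c*d[1]])
def st():
    o=get_obs();R=cv2.Rodrigues(np.array(o["tool_rot"],float))[0];tip=o["eef_pos"]+R@[0,0,8.]
    print("t",round(o["t"],2),"tip",tm(tip).round(1),tip[2].round(1),"yaw",np.arctan2(-R[0,1],R[1,1]).round(3),"F",o["contact_force"].round(1),o["eef_pos"].round(1),o["width"])
E
python3 -c "
from h import *
st()"
```

```text
t 2.7 tip [-152. -135.] 116.5 yaw 0.234 F [-0.6 -0.1  0.7] [ 597.5 -149.8  124.5] -0.31077847986174734
```

Run:
```python
from h import *
im=viewer.read_camera("wrist")[:,:,::-1];s=viewer.read_camera("side")[:,:,::-1]
a=cv2.resize(im[170:330,140:440],(750,400),interpolation=cv2.INTER_CUBIC)
cv2.imwrite("pics/w3.png",a)
cv2.imwrite("pics/s3.png",cv2.resize(s[170:260,300:400],None,fx=6,fy=6,interpolation=cv2.INTER_CUBIC))
```

```text
(no output)
```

View pics/w3.png

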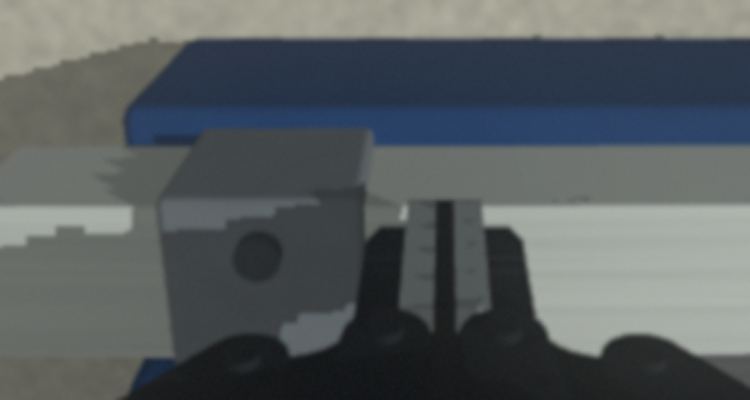

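View pics/s3.png

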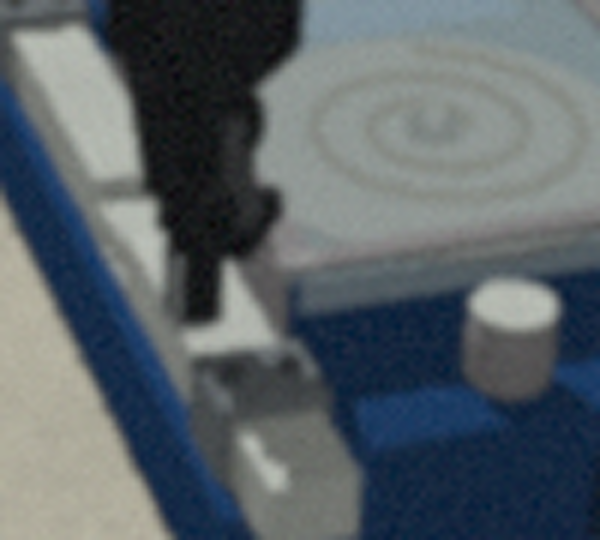

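Request:
arm_command:
  moves:
    - [[0,-0.002,0.002,-0.003,0],[0,0,0,-0.003,0],[0,0,0,-0.002,0],[0,0,0,0,0]]

```text
t: 3.2
eef_pos: [595.8, -146.9, 116.5]
tool_rot: [0.367, -3.114, -0.018]
contact_force: [-0.9, -0.6, -0.5]
width: -0.3
```

```bash
python3 -c "
from h import *
st()"
```

```text
t 3.2 tip [-153.1 -131.8] 108.5 yaw 0.235 F [-0.9 -0.6 -0.5] [ 595.8 -146.9  116.5] -0.2906190951162259
```

Request:
arm_command:
  moves:
    - [[0,0,-0.001,-0.002,0],[0,0,0,-0.001,0],[0,0,0,-0.001,0]]

```text
t: 3.5
eef_pos: [596.1, -148.1, 113.1]
tool_rot: [0.368, -3.115, -0.017]
contact_force: [-3.8, 2.5, 9.2]
width: 0.1
```

```bash
python3 -c "
from h import *
st()"
```

```text
t 3.5 tip [-153.1 -133. ] 105.1 yaw 0.235 F [-3.8  2.5  9.2] [ 596.1 -148.1  113.1] 0.1197285379128288
```

Request:
arm_command:
  moves:
    - [[0,-0.001,0.004,-0.0005,0],[0,-0.001,0.005,-0.0005,0],[0,-0.001,0.005,-0.0005,0],[0,-0.001,0.005,-0.0005,0]]

```text
t: 3.9
eef_pos: [593.5, -130.0, 113.1]
tool_rot: [0.368, -3.119, -0.011]
contact_force: [0.8, -2.9, 3.6]
width: -0.2
```

```bash
python3 -c "
from h import *
st()"
```

```text
t 3.9 tip [-151.4 -114.8] 105.1 yaw 0.235 F [ 0.8 -2.9  3.6] [ 593.5 -130.   113.1] -0.1574592358939128
```

Request:
arm_command:
  moves:
    - [[0,-0.002,0.005,-0.0006,0],[0,-0.0015,0.005,-0.0006,0],[0,-0.0015,0.005,-0.0006,0],[0,-0.0015,0.005,-0.0006,0],[0,-0.0015,0.005,-0.0006,0],[0,-0.0015,0.005,-0.0006,0],[0,-0.0015,0.005,-0.0006,0]]

```text
t: 4.6
eef_pos: [584.7, -94.4, 113.1]
tool_rot: [-0.37, 3.112, 0.0]
contact_force: [-0.4, -3.8, 5.6]
width: -0.1
```

```bash
python3 -c "
from h import *
st()"
```

```text
t 4.6 tip [-151.6  -78.2] 105.1 yaw 0.237 F [-0.4 -3.8  5.6] [584.7 -94.4 113.1] -0.11697153289467335
```

Request:
arm_command:
  moves:
    - [[0,-0.002,0.005,-0.0006,0],[0,-0.0018,0.005,-0.0006,0],[0,-0.0018,0.005,-0.0006,0],[0,-0.0016,0.005,-0.0006,0],[0,-0.0016,0.005,-0.0006,0]]

```text
t: 5.1
eef_pos: [577.3, -68.7, 113.0]
tool_rot: [-0.371, 3.106, -0.006]
contact_force: [1.0, -3.3, 4.9]
width: -0.1
```

```bash
python3 -c "
from h import *
st()"
```

```text
t 5.1 tip [-152.8  -51.5] 105.0 yaw 0.238 F [ 1.  -3.3  4.9] [577.3 -68.7 113. ] -0.07828418609667001
```

Request:
arm_command:
  moves:
    - [[0,-0.0008,0.0035,-0.0006,0],[0,-0.0008,0.0035,-0.0006,0],[0,-0.0008,0.0035,-0.0006,0],[0,-0.0008,0.0035,-0.0006,0]]

```text
t: 5.5
eef_pos: [573.4, -53.1, 111.2]
tool_rot: [-0.372, 3.105, -0.007]
contact_force: [-0.4, 0.6, -0.3]
width: -0.2
```

```bash
python3 -c "
from h import *
st()"
```

```text
t 5.5 tip [-153.   -35.5] 103.2 yaw 0.238 F [-0.4  0.6 -0.3] [573.4 -53.1 111.2] -0.1665771012406139
```

The tip has dropped below the bar top (103.2 mm, force gone), so it has found the notch. I'll centre it there and go down to the key.

Request:
arm_command:
  moves:
    - [[0,-0.001,0.004,-0.001,0],[0,-0.001,0.004,-0.001,0],[0,-0.001,0.004,-0.001,0],[0,0,0,-0.001,0]]

```text
t: 5.9
eef_pos: [567.7, -37.9, 104.3]
tool_rot: [-0.373, 3.111, -0.002]
contact_force: [-0.3, -0.1, 2.7]
width: 0.1
```

```bash
python3 -c "
from h import *
st()"
```

```text
t 5.9 tip [-155.1  -19.4] 96.3 yaw 0.239 F [-0.3 -0.1  2.7] [567.7 -37.9 104.3] 0.1026330984095148
```

Request:
arm_command:
  moves:
    - [[0,0.0025,-0.0015,0.0003,0],[0,0,0,-0.001,0],[0,0,0,-0.001,0],[0,0,0,-0.001,0]]

```text
t: 6.3
eef_pos: [570.2, -39.3, 102.1]
tool_rot: [-0.373, 3.111, -0.001]
contact_force: [-1.9, 0.9, 4.3]
width: -0.1
```

```bash
python3 -c "
from h import *
st()"
```

```text
t 6.3 tip [-152.9  -21.3] 94.1 yaw 0.239 F [-1.9  0.9  4.3] [570.2 -39.3 102.1] -0.08483635202216651
```

Request:
arm_command:
  moves:
    - [[0,0,0,-0.0015,0],[0,0,0,-0.0015,0],[0,0,0,-0.0015,0],[0,0,0,-0.0005,0],[0,0,0,-0.0005,0]]

```text
t: 6.8
eef_pos: [570.3, -39.3, 98.0]
tool_rot: [-0.373, 3.109, -0.001]
contact_force: [-2.9, 1.2, 7.6]
width: 0.2
```

```bash
python3 -c "
from h import *
st()
s=viewer.read_camera('side')[:,:,::-1]
cv2.imwrite('pics/s4.png',cv2.resize(s[110:270,270:460],None,fx=3.5,fy=3.5,interpolation=cv2.INTER_CUBIC))"
```

```text
t 6.8 tip [-152.9  -21.3] 90.0 yaw 0.239 F [-2.9  1.2  7.6] [570.3 -39.3  98. ] 0.19294709534808777
```

View pics/s4.png

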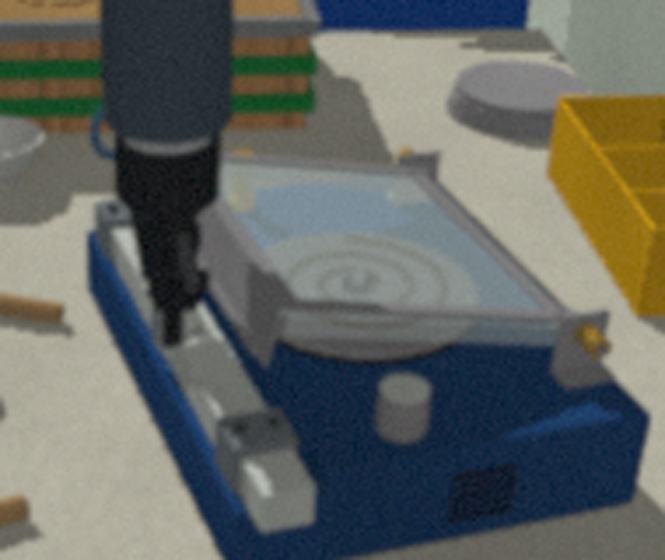

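The guard is lifting by itself: its front edge is up at about (265,330). I'll hold still while it rises.

Request:
arm_command:
  moves:
    - [[0,0,0,-0.0005,0],[0,0,0,-0.0005,0],[0,0,0,-0.0005,0],[0,0,0,-0.0005,0],[0,0,0,-0.0005,0],[0,0,0,-0.0005,0]]

```text
t: 7.45
eef_pos: [570.2, -39.3, 98.0]
tool_rot: [-0.375, 3.107, -0.002]
contact_force: [-3.6, 1.3, 8.4]
width: 0.2
```

```bash
python3 -c "
from h import *
st()
s=viewer.read_camera('side')[:,:,::-1]
cv2.imwrite('pics/s5.png',cv2.resize(s[90:270,270:460],None,fx=3.3,fy=3.3,interpolation=cv2.INTER_CUBIC))
X=proj('side',[[0,0,0]])
c,n=np.cos(Q[2]),np.sin(Q[2])
for m in [(-110,132,132),(-110,-132,132),(-81,132,244),(-81,-132,244)]:
  w=[Q[0]+c*m[0]-n*m[1],Q[1]+n*m[0]+c*m[1],m[2]];print(m,((proj('side',w)-[270,90])*3.3).round())
"
```

```text
t 7.45 tip [-152.9  -21.3] 90.0 yaw 0.24 F [-3.6  1.3  8.4] [570.2 -39.3  98. ] 0.199982596265386
(-110, 132, 132) [[155. 254.]]
(-110, -132, 132) [[257. 410.]]
(-81, 132, 244) [[188. 132.]]
(-81, -132, 244) [[303. 269.]]
```

View pics/s5.png

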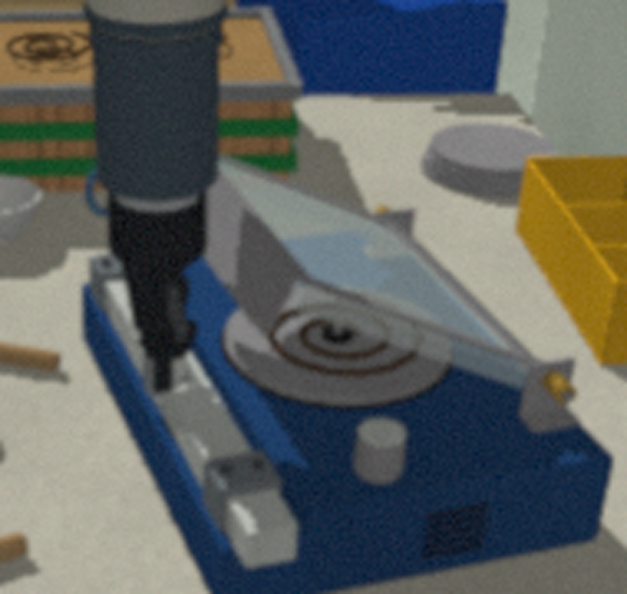

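The guard's front right corner is at about (303,277); the fully open position predicts (303,269). It's nearly open and clear of the hand, so I'll withdraw up and to the front.

Request:
arm_command:
  moves:
    - [[0,-0.001,0,0.01,0],[0,-0.002,0,0.015,0],[0,-0.015,0,0.02,0],[0,-0.03,-0.02,0.02,0],[0,-0.03,-0.03,0.02,0],[0,-0.03,-0.04,0.02,0],[0,-0.03,-0.04,0.02,0],[0,-0.03,-0.04,0.02,0],[0,-0.02,-0.03,0,0],[0,0,0,0,0],[0,0,0,0,0],[0,0,0,0,0]]

```text
t: 8.7
eef_pos: [382.7, -235.2, 242.6]
tool_rot: [-0.375, 3.107, -0.01]
contact_force: [-1.1, -0.4, 0.4]
width: -0.0
```

```bash
python3 -c "
from h import *
st()
s=viewer.read_camera('side')[:,:,::-1]
cv2.imwrite('pics/s6.png',s)
cv2.imwrite('pics/s6z.png',cv2.resize(s[90:270,270:460],None,fx=3.3,fy=3.3,interpolation=cv2.INTER_CUBIC))
cv2.imwrite('pics/t6.png',viewer.read_camera('top')[:,:,::-1])
cv2.imwrite('pics/w6.png',viewer.read_camera('wrist')[:,:,::-1])
"
```

```text
t 8.7 tip [-380.7 -168.4] 234.6 yaw 0.24 F [-1.1 -0.4  0.4] [ 382.7 -235.2  242.6] -0.042510731253730186
```

View pics/s6z.png

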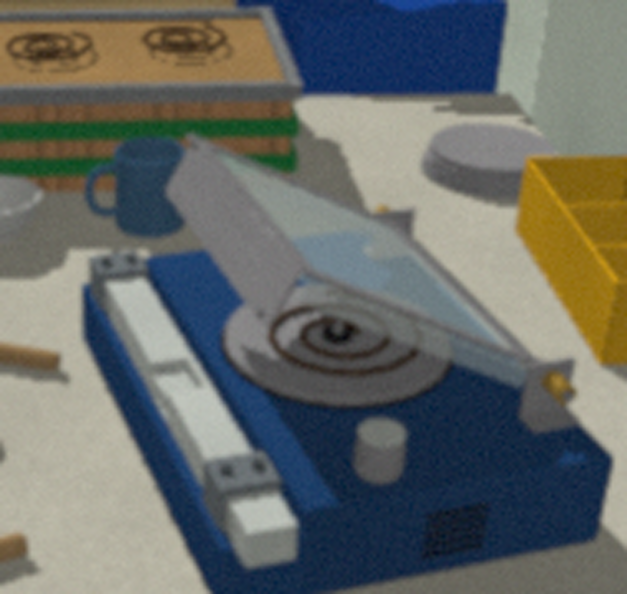

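View pics/t6.png

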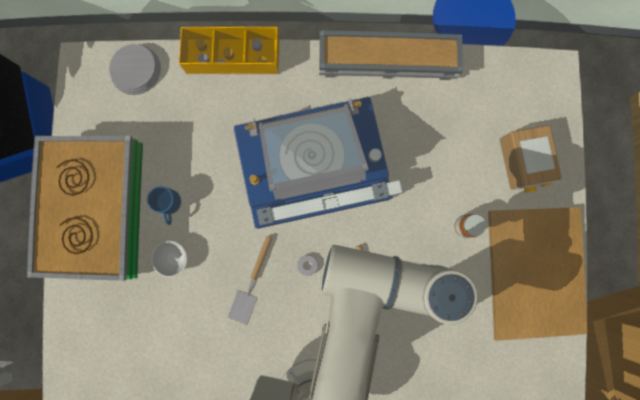

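View pics/w6.png

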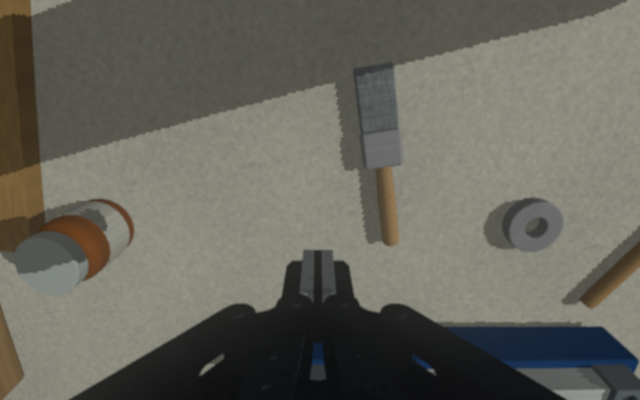

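The guard's corners at (190,134) and (305,270) match the predicted fully open (188,132) and (303,269). The notch looks as it did at the start, with the key up. The other objects are where they were and the hand is clear.

```bash
python3 -c "
from h import *
st();print(bot.close_job())"
```

```text
t 8.85 tip [-380.2 -168.1] 234.4 yaw 0.241 F [ 0.4 -0.4 -0.3] [ 383.1 -234.7  242.4] 0.03320819939283846
the job is handed in; nothing more can be done
None
```

The guard is fully open and the job is handed in, at 8.85 s of the 51 s allowed.

**What I did:** I put the closed fingertips on the bar's front top edge beside the right clamp block and slid them left with a few newtons of down force. They dropped into the notch at about y = -36 mm in the machine's frame. I centred them there, within about 2 mm of the notch centre (-23 mm), and pressed the key about 7 mm down. The guard sprang up by itself, and I withdrew up and to the front.

**Last checks:**
- **Guard:** in the side view its corners are within about 2 pixels (in the enlarged picture) of where fully open should put them.
- **Key:** the notch looks as it did at the start, so the key appears to be back up. I judged this only from the picture.
- **Hand and other objects:** the force reading is about zero with the hand well clear. The other objects look unmoved; in the last top view the arm hid most of the brush, but the wrist view shows it lying in place.
- **Forces:** the highest reading I saw was about 10 N, on first touching the bar. I only read the force at the end of each call.

**Disagreement:** the first top-camera fix of the machine was 6 to 9 mm off in y from the wrist camera. I used the close wrist fix, which fitted the given sizes to 0.5 mm, and contact at 105.1 mm agreed with the bar's given height of 105 mm.

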